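# Pack the box and the tin into the shallow carton

### The arm

A 6-joint arm with a two-finger parallel gripper is mounted at the origin on the work surface. World frame = base frame: x ahead of the robot, y to its left, z up, the work surface at z = 0. Lengths are in mm, angles in rad, forces in N, time in s.
With the tool pointing down it reaches from about 250 to 775 mm from the base axis. Payload 8.9 kg.
Tool frame: the origin (TCP) lies midway between the tips of the shut fingers; the grasp point (between the pads) lies 19 mm behind it; x points along the fingers, y is the direction in which the jaws open and shut, and the axes are right-handed (so a half turn about x gives the same grasp; the last joint's range is limited). The gripper opens to 85 mm and grips with 20 to 120 N. Pads are 22 mm wide; open, the fingers measure 114 mm over their backs; the gripper's body (76 mm by 85 mm) begins 54 mm behind the grasp point. The pads swing forward as they close: fully open they stand 13 mm farther back than shut.
Start: joints at [0.983, 0.291, -0.153, 1.127, 0, 1.431], TCP at [227.784, 473.01, 231.305] pointing down, gripper open.
Joint ranges: [-2.52, 2.52], [-0.91, 1.74], [-1.3, 1.37], [-1.96, 2.02], [-1.52, 1.47], [-3.14, 3.14]. Speed limits (rad/s): [2.22, 2.22, 2.79, 3.14, 3.14, 3.14].

### API

Orientations are given as a unit quaternion [w, x, y, z].
In Python, from station import robot gives the robot as it stands.
- The arm moves only by the tool carry_out, never from a script. Its argument "increments" is a list of rows, each an object with "xyz": the shift along the tool's x, y, z in cm, a list of three; "yaw": the turn about the tool's x in degrees; "grip": the finger opening in cm, from 0 to 8.54. In form: [{"xyz": [dx, dy, dz], "yaw": yaw, "grip": grip}, ...]. A call has 1 to 20 rows; each row shifts and turns the pose as measured when the row begins, along the tool's axes as they then stand; what a row does not reach is not made up. A row lasts 1/10 s, in which the tool goes at most 50 mm and 8.59 degrees, less where a joint would pass 70% of its speed; a pose out of reach is approached as far as the arm can. A call with a gripper value outside its range is refused whole. The fingers move at their own pace and stop on an object; "grip_force" is the grip in N (left out, the last holds). Time passes only in rows, so rows that do not move let the fingers close. It gives the time, the measured TCP pose, the force and the opening at its end, in the units of the state.
- robot.get_state(): the state, without advancing time (a new reading comes with each control period).
- robot.get_image(name): name is "scene" or "top"; returns a dict with "img" (384x512x3 uint8, red, green, blue), "fov_y" (degrees; the focal length in pixels is half the picture's height over the tangent of half this angle, whatever the lens; pixels are square), "cx", "cy" (the principal point, pixels), "k1" (the pictures are not rectified: a ray, as slopes to the right and down, at radius r is drawn at 1 + k1 r^2 times it, then the intrinsics apply), "R" (3x3) and "t" (3): a world point X has camera coordinates R X + t. Camera axes: x right, y down, z forward; pixel columns grow to the right and rows downward; lengths in mm; the calibration is good to about 2 mm. A picture is of the moment at which its call begins. There is no depth.
- robot.job_done(): hands the job in, once; it reports no verdict.
Trained networks look in a picture, given as the dict that the camera call returned (one of the last four; its "shot" number tells which), for a name from the list of things; names that differ only in an ending like _2 or _b are one class to them, and where a whole thing is asked for, a point or a joint stands for the part that bears it (a point fixed in the world has none). Each returns a list of dicts, best first, with "confidence" (0 to 1); they miss things now and then, are a little off and sometimes report something else, mostly with a low value. They report only what shows in the picture. A call takes as long as a camera call. They do not tell look-alikes from the thing itself.
- robot.recognise(label, picture): "bbox" ([left, top, right, bottom] in pixels, round what is visible of it).
The state is a dict: "clock": time; "joint_positions": joint angles; "qvel": joint speeds; "tau": joint torques, N m; "tcp_pos": TCP position; "orientation": TCP orientation; "contact_force": force on the tool from outside, world axes, zero at the start; "ft_torque": the same for the moment, N m; "grip_width": finger opening in mm.
Only numpy, scipy, OpenCV 4.12 (cv2) and the standard library are available. Lean on these libraries where they do the work, as an engineer would, in place of code of your own. Each camera call takes 0.05 s, during which the arm holds its last target. There are 200 camera calls.

### The job

Pack the long beech box and the square steel tin from the white step stool into the open cardboard carton, end to end so that both fit at once, each standing upright and flat on the carton's floor. Set them down rather than dropping them, and leave the closed aluminium case where it lies.

Things in the scene. Friction and masses are not known exactly. Their poses are not given: they have to be found in the camera images.
- long_box_mid (a point): centre (half-way up) of the long beech box: closed, 100 (x) x 56 (y) x 70 (z) mm, dark lid seam, brass clasps, 0.25 kg. x along its length, z up. Starts upright on the white stool (deck 120 mm above the table), in a row of three along the stool's edge nearest the robot, with the square tin and a round can (60 mm across, 75 tall, not to be packed), in any order, centres 115 mm or more apart.
- square_tin_mid (a point): centre (half-way up) of the square steel tin: closed, plain metal, 56 (x) x 56 (y) x 70 (z) mm, 0.2 kg, z up. Starts upright on the stool's deck in the same row of three as the long beech box.
- carton_in (a point): centre of the inner floor of the empty open cardboard carton, fixed on the table to the robot's right of the stool; floor 4 mm above the table. x along its length, z up. Inside 190 (x) x 76 (y) mm, 36 mm deep; walls 4 mm, flaps folded down outside. The 70 mm tall pieces stand 34 mm out of it: gripped in their top 30 mm, across the carton's width, the fingers stay above its walls.
- case_mid (a point): centre (half-way up) of the closed aluminium case, 85 (x) x 150 (y) x 45 (z) mm, black handle on top (to 59 mm high), press-button latch; it lies on the stool's deck behind the row of three and stays there.
Not all that is in view belongs to the job. What is shaped like the part that bears square_tin_mid but orange is not meant.

How it is judged:
By the outcome, as a careful person would: the job done as asked, in the order asked, and still so for the second after the job is handed in, with the robot touching nothing.
It also fails if it takes over 54 s, if anything falls off the work surface, if the arm or the gripper's body presses on something with over 40 N, if the wrist force passes 120 N, or if a joint passes its speed limit or range.

## Working session

There is one attempt and no reset: what is moved stays moved. The work goes in short steps, Python scripts to look and compute and a tool call to move; the robot and the scene stay as the last step left them, time stands still between calls to the robot, and variables do not carry over. Pictures are saved under pics/ and viewed, about 8 in all and at most 12, crops included, and the job is handed in when it is done.

Besides the shell and the picture viewer there is one more tool, called after "Call:" as name(argument=value, ...), one argument or row to a line, values as JSON. carry_out: Moves the arm, as the interface text tells. Its arguments: {"type":"object","properties":{"increments":{"type":"array","items":{"type":"object","properties":{"xyz":{"type":"array","items":{"type":"number"}},"yaw":{"type":"number"},"grip":{"type":"number"}}}},"grip_force":{"type":"number"}},"required":["increments"]}

```bash
mkdir -p pics; cat > h.py <<'E'
import numpy as np, cv2
from station import robot
def shot(n,f):
    p=robot.get_image(n); cv2.imwrite(f,p["img"][:,:,::-1]); return p
def K(p):
    f=192/np.tan(np.radians(p["fov_y"])/2); return f
def proj(p,X):
    c=np.atleast_2d(X)@np.array(p["R"]).T+p["t"]; s=c[:,:2]/c[:,2:]; r2=(s**2).sum(1,keepdims=True)
    return s*(1+p["k1"]*r2)*K(p)+[p["cx"],p["cy"]]
def back(p,uv,z):
    d=(np.atleast_2d(uv)-[p["cx"],p["cy"]])/K(p); s=d.copy()
    for _ in range(20): s=d/(1+p["k1"]*(s**2).sum(1,keepdims=True))
    R=np.array(p["R"]); o=-R.T@np.array(p["t"]); r=np.c_[s,np.ones(len(s))]@R
    return o+r*((z-o[2])/r[:,2:])
E
python3 - <<'E'
from h import *
for n in("scene","top"):
    p=shot(n,f"pics/{n}0.png"); print(n,p["fov_y"],p["k1"],-np.array(p["R"]).T@p["t"])
    for l in("long_box_mid","square_tin_mid","carton_in","case_mid"):
        print(l,[(np.round(d["bbox"]).tolist(),round(d["confidence"],2)) for d in robot.recognise(l,p)])
print(robot.get_state())
a=[cv2.imread(f"pics/{n}0.png") for n in("scene","top")]
for n in a: pass
E
```

```text
scene 52.00832979804113 -0.1307551156770168 [1252.18316956  -63.66216043  653.52613309]
long_box_mid [([346.0, 147.0, 384.0, 190.0], 0.71)]
square_tin_mid [([150.0, 228.0, 186.0, 270.0], 0.89), ([230.0, 152.0, 256.0, 191.0], 0.69), ([166.0, 195.0, 195.0, 230.0], 0.58), ([273.0, 156.0, 287.0, 159.0], 0.49)]
carton_in [([72.0, 216.0, 134.0, 289.0], 0.94)]
case_mid [([211.0, 194.0, 291.0, 241.0], 0.76)]
top 57.12629555709389 -0.08774551346421543 [441.91371742  59.50196081 984.08883082]
long_box_mid [([120.0, 178.0, 159.0, 227.0], 0.62)]
square_tin_mid [([314.0, 156.0, 346.0, 187.0], 0.86), ([199.0, 268.0, 226.0, 295.0], 0.76), ([363.0, 149.0, 404.0, 224.0], 0.71), ([249.0, 200.0, 274.0, 230.0], 0.64)]
carton_in [([367.0, 150.0, 401.0, 226.0], 0.57)]
case_mid [([233.0, 127.0, 298.0, 170.0], 0.93)]
{'clock': 0.5, 'joint_positions': array([ 9.82710327e-01,  2.90726664e-01, -1.53444961e-01,  1.12668295e+00,
       -2.23152832e-05,  1.43151287e+00]), 'qvel': array([ 0.00096082,  0.00016961,  0.00093373,  0.00115223,  0.00031374,
       -0.00165888]), 'tau': array([-2.02407726e-03, -5.36657381e+01,  3.31439996e+01,  3.08567585e-03,
       -2.78361940e-04, -5.76054106e-06]), 'tcp_pos': array([227.77408409, 472.99227238, 231.27443708]), 'orientation': array([ 0.6893779 ,  0.15732525,  0.68937781, -0.15736935]), 'contact_force': array([-0.16879421,  0.3318932 ,  0.04127423]), 'ft_torque': array([ 0.02291129, -0.03918755,  0.05259574]), 'grip_width': 85.71018882069478}
```

View pics/scene0.png

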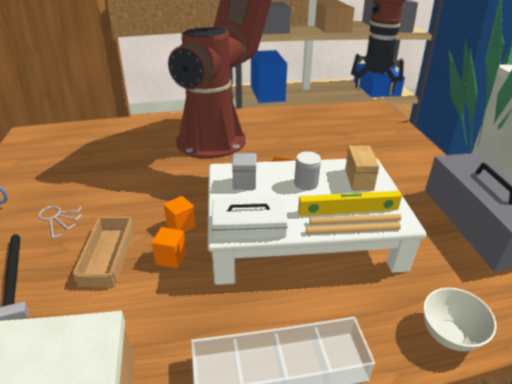

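View pics/top0.png

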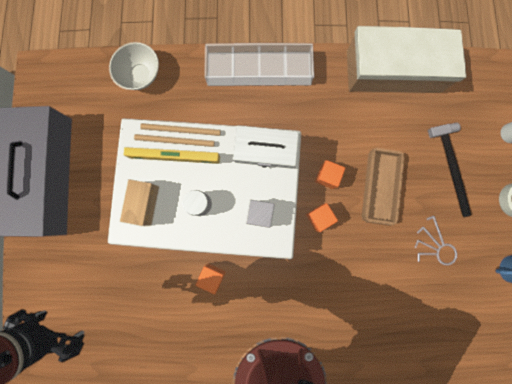

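The scene picture shows the grey tin at about (244,172), the can at (307,171), the beech box at (362,168) and the carton at (104,252). In the top view the box is at (140,203), the can at (197,203), the tin at (261,214) and the carton at (384,188). There are three orange cubes, at (331,174), (323,217) and (209,279).

The candidates for the tin are those orange cubes and the grey cube at (261,214). The grey one on the stool fits, because it is plain metal and stands in the row. I'll confirm it in an enlarged crop.

```bash
python3 - <<'E'
import cv2
a=cv2.imread("pics/top0.png")
L=cv2.resize(a[170:240,110:170],None,fx=6,fy=6,interpolation=cv2.INTER_CUBIC)
M=cv2.resize(a[190:240,235:285],None,fx=6,fy=6,interpolation=cv2.INTER_CUBIC)
C=cv2.resize(a[142:232,358:412],None,fx=6,fy=6,interpolation=cv2.INTER_CUBIC)
import numpy as np
o=np.zeros((560,800,3),np.uint8)
o[:420,:360]=L; o[:300,370:670]=0
o[:300,370:670]=M
cv2.imwrite("pics/crop1.png",o); cv2.imwrite("pics/crop2.png",C)
E
```

```text
(no output)
```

View pics/crop1.png

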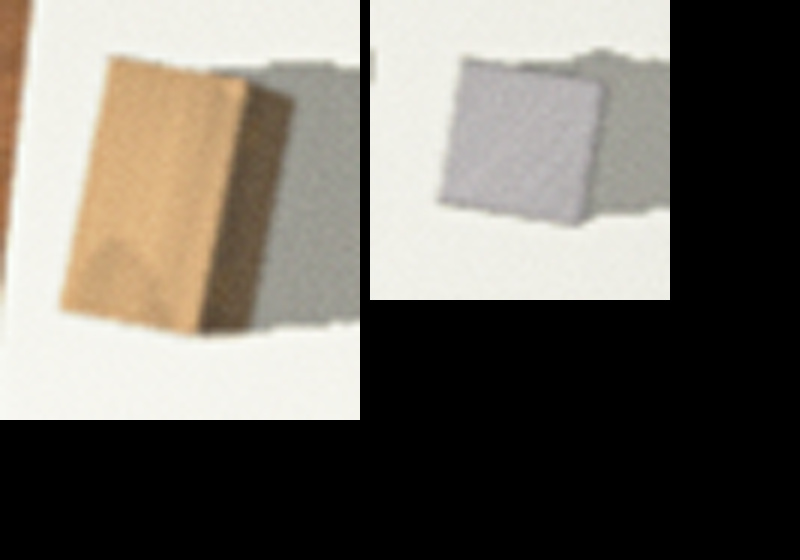

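View pics/crop2.png

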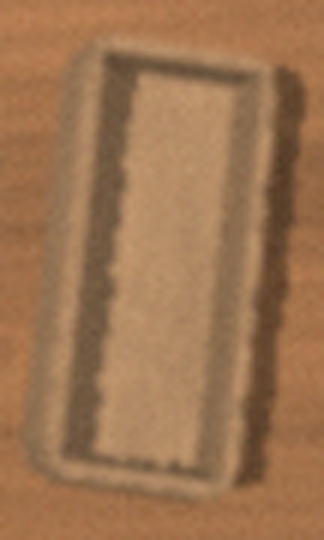

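The crop confirms that the grey cube is the plain metal tin. Next I'll fit the known rectangles to the corners I read off the crops.

```bash
cat > m.py <<'E'
from h import *
from scipy.optimize import least_squares
from scipy.spatial.transform import Rotation as Ro
def rect(cx,cy,th,L,W,z):
    q=np.array([[L,W],[L,-W],[-L,-W],[-L,W]])/2  # TL,TR,BR,BL in top view
    c,s=np.cos(th),np.sin(th); return np.c_[q@np.array([[c,s],[-s,c]])+[cx,cy],np.full(4,z)]
def fit(p,uv,L,W,z):
    g=back(p,uv,z).mean(0)
    r=least_squares(lambda v:(proj(p,rect(v[0],v[1],v[2],L,W,z))-uv).ravel(),[g[0],g[1],0])
    return r.x,np.abs(r.fun).max()
E
python3 - <<'E'
from m import *
p=robot.get_image("top"); q=robot.get_image("scene")
f=lambda c,o:(np.array(c)+.5)/6-.5+o
for n,c,o,L,W,z in(("long",[(109,57),(246,80),(200,333),(61,308)],(110,170),100,56,190),
 ("tin",[(93,58),(232,82),(210,225),(70,202)],(235,190),56,56,190),
 ("carton",[(105,52),(260,77),(226,481),(63,459)],(358,142),190,76,40)):
    v,e=fit(p,f(c,o),L,W,z); print(n,v.round(3),"deg",np.degrees(v[2]).round(2),"res px",e.round(2))
    e=np.linalg.norm(np.diff(back(p,f(c,o),z),axis=0),axis=1); print(" edges",e.round(1), "scene px", proj(q,rect(*v,L,W,z)).round(0).tolist())
s=robot.get_state(); R=Ro.from_quat(s["orientation"],scalar_first=True).as_matrix(); print(R.round(3))
E
```

```text
long [ 4.90250e+02  3.35149e+02 -1.68000e-01] deg -9.63 res px 0.64
 edges [54.3 97.2 54.8] scene px [[380.0, 165.0], [356.0, 165.0], [347.0, 144.0], [369.0, 144.0]]
tin [ 4.63177e+02  5.16290e+01 -1.68000e-01] deg -9.65 res px 0.79
 edges [53.  54.2 53. ] scene px [[256.0, 164.0], [232.0, 164.0], [233.0, 152.0], [256.0, 152.0]]
carton [ 5.38733e+02 -2.91866e+02 -1.38000e-01] deg -7.89 res px 0.76
 edges [ 73.4 186.4  75.6] scene px [[110.0, 272.0], [76.0, 272.0], [100.0, 217.0], [129.0, 216.0]]
[[ 0.     0.434  0.901]
 [ 0.     0.901 -0.434]
 [-1.     0.    -0.   ]]
```

The fits are consistent: edge lengths are within 3 mm of the true sizes, and projecting them into the scene view agrees. I'll approach the long box first.

Call:
carry_out(
  increments=[
    {"xyz": [0, 0, 0], "yaw": -8, "grip": 8.5},
    {"xyz": [0, 0, 0], "yaw": -8.1, "grip": 8.5},
    {"xyz": [0, -1.2, 3.5], "yaw": 0, "grip": 8.5},
    {"xyz": [0, -1.2, 3.5], "yaw": 0, "grip": 8.5},
    {"xyz": [0, -1.2, 3.5], "yaw": 0, "grip": 8.5},
    {"xyz": [0, -1.2, 3.5], "yaw": 0, "grip": 8.5},
    {"xyz": [0, -1.2, 3.5], "yaw": 0, "grip": 8.5},
    {"xyz": [0, -1.2, 3.5], "yaw": 0, "grip": 8.5},
    {"xyz": [0, -1.2, 3.5], "yaw": 0, "grip": 8.5},
    {"xyz": [0, -0.8, 3.5], "yaw": 0, "grip": 8.5},
    {"xyz": [0, 0, 0], "yaw": 0, "grip": 8.5},
    {"xyz": [0, 0, 0], "yaw": 0, "grip": 8.5},
  ],
  grip_force=40,
)

```text
clock: 1.8
tcp_pos: [500.1, 333.8, 231.0]
orientation: [0.705, 0.055, 0.705, -0.053]
contact_force: [0.3, -0.5, 1.0]
grip_width: 84.7
```

```bash
cat >> m.py <<'E'
def go(x,y,z,jaw):
    s=robot.get_state(); R=Ro.from_quat(s["orientation"],scalar_first=True).as_matrix()
    a=np.degrees(np.arctan2(R[1,1],R[0,1])); d=(jaw-a+90)%180-90
    Rn=R@Ro.from_euler("x",-d,degrees=True).as_matrix()
    print("clock",round(s["clock"],2),"tcp",s["tcp_pos"].round(1),"tilt",R[2,0].round(4),"jaw",a.round(2),"F",s["contact_force"].round(1),"w",s["grip_width"].round(1))
    D=np.array([x,y,z])-s["tcp_pos"]; print("yaw",-d.round(2),"cm before turn",(R.T@D/10).round(2),"after",(Rn.T@D/10).round(2))
E
python3 -c "
from m import *
go(490.2,335.1,158,80.4)
p=shot('scene','pics/s1.png')
cv2.imwrite('pics/s1c.png',cv2.resize(p['img'][80:200,210:410,::-1],None,fx=4,fy=4,interpolation=cv2.INTER_CUBIC))"
```

```text
Traceback (most recent call last):
  File "m.py", line 15, in go
    print("clock",round(s["clock"],2),"tcp",s["tcp_pos"].round(1),"tilt",R[2,0].round(4),"jaw",a.round(2),"F",s["contact_force"].round(1),"w",s["grip_width"].round(1))
                                                                                                                                              ^^^^^^^^^^^^^^^^^^^^^
AttributeError: 'float' object has no attribute 'round'
```

```bash
sed -i 's/s\["grip_width"\].round(1)/round(s["grip_width"],1)/' m.py
python3 -c "
from m import *
go(490.2,335.1,158,80.4)
p=shot('scene','pics/s1.png')
cv2.imwrite('pics/s1c.png',cv2.resize(p['img'][80:200,210:410,::-1],None,fx=4,fy=4,interpolation=cv2.INTER_CUBIC))"
```

```text
clock 1.8 tcp [500.1 333.8 231. ] tilt -1.0 jaw 81.24 F [ 0.3 -0.5  1. ] w 84.7
yaw 0.84 cm before turn [ 7.3  -0.04 -1.  ] after [ 7.3  -0.05 -1.  ]
```

View pics/s1c.png

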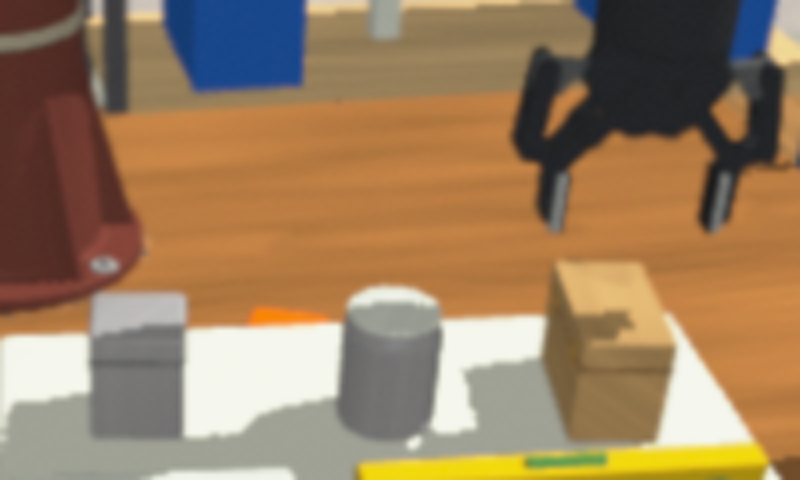

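The crop shows the open gripper centred above the beech box, with tips at about (349,137) and (388,137). The box's top centre is near (363,156), which matches the fit. I'll descend, grip and lift.

Call:
carry_out(
  increments=[
    {"xyz": [0, 0, -1], "yaw": 0.8, "grip": 8.5},
    {"xyz": [2, 0, 0], "yaw": 0, "grip": 8.5},
    {"xyz": [2, 0, 0], "yaw": 0, "grip": 8.5},
    {"xyz": [1.5, 0, 0], "yaw": 0, "grip": 8.5},
    {"xyz": [1, 0, 0], "yaw": 0, "grip": 8.5},
    {"xyz": [0.5, 0, 0], "yaw": 0, "grip": 8.5},
    {"xyz": [0, 0, 0], "yaw": 0, "grip": 8.5},
  ],
)

```text
clock: 2.55
tcp_pos: [480.7, 340.3, 160.9]
orientation: [0.705, 0.058, 0.704, -0.056]
contact_force: [0.2, 1.0, 0.6]
grip_width: 85.1
```

```bash
python3 -c "
from m import *
go(490.2,335.1,158,80.4)"
```

```text
clock 2.55 tcp [480.7 340.3 160.9] tilt -1.0 jaw 80.72 F [0.2 1.  0.6] w 85.1
yaw 0.32 cm before turn [ 0.29 -0.37  1.02] after [ 0.29 -0.36  1.02]
```

Call:
carry_out(
  increments=[
    {"xyz": [0.15, -0.2, 0.5], "yaw": 0, "grip": 8.5},
    {"xyz": [0, 0, 0], "yaw": 0, "grip": 8.5},
    {"xyz": [0, 0, 0], "yaw": 0, "grip": 8.5},
  ],
)

```text
clock: 2.85
tcp_pos: [486.2, 338.1, 161.1]
orientation: [0.706, 0.059, 0.704, -0.056]
contact_force: [0.0, 0.6, -0.0]
grip_width: 85.0
```

```bash
python3 -c "
from m import *
go(490.2,335.1,158,80.4)"
```

```text
clock 2.85 tcp [486.2 338.1 161.1] tilt -1.0 jaw 80.74 F [ 0.   0.6 -0. ] w 85.0
yaw 0.34 cm before turn [ 0.31 -0.23  0.44] after [ 0.31 -0.23  0.44]
```

Call:
carry_out(
  increments=[
    {"xyz": [0.3, -0.2, 0.4], "yaw": 0, "grip": 8.5},
    {"xyz": [0, 0, 0], "yaw": 0, "grip": 7},
    {"xyz": [0, 0, 0], "yaw": 0, "grip": 5},
    {"xyz": [0, 0, 0], "yaw": 0, "grip": 4.5},
    {"xyz": [0, 0, 0], "yaw": 0, "grip": 4.5},
    {"xyz": [0, 0, 0], "yaw": 0, "grip": 4.5},
    {"xyz": [0, 0, 0], "yaw": 0, "grip": 4.5},
    {"xyz": [0, 0, 0], "yaw": 0, "grip": 4.5},
  ],
  grip_force=50,
)

```text
clock: 3.65
tcp_pos: [491.2, 335.4, 158.8]
orientation: [0.706, 0.059, 0.703, -0.055]
contact_force: [-0.1, 0.0, 0.5]
grip_width: 55.0
```

```bash
python3 -c "
from m import *
go(490.2,335.1,158,80.4)"
```

```text
clock 3.65 tcp [491.2 335.4 158.8] tilt -1.0 jaw 80.69 F [-0.1  0.   0.5] w 55.0
yaw 0.29 cm before turn [ 0.08 -0.05 -0.1 ] after [ 0.08 -0.05 -0.1 ]
```

The box is held: the opening is 55 mm and the TCP is 38.8 mm above the box's base. I'll lift it over the can and carry it to the carton.

Call:
carry_out(
  increments=[
    {"xyz": [-1, 0, 0], "yaw": 0, "grip": 4.5},
    {"xyz": [-2, 0, 0], "yaw": 0, "grip": 4.5},
    {"xyz": [-3, 0, 0], "yaw": 0, "grip": 4.5},
    {"xyz": [-3, 0, 0], "yaw": 0, "grip": 4.5},
    {"xyz": [-2, 0, 0], "yaw": 0, "grip": 4.5},
    {"xyz": [-1, 0, 0], "yaw": 0, "grip": 4.5},
    {"xyz": [0, 0, 0], "yaw": 0, "grip": 4.5},
  ],
)

```text
clock: 4.35
tcp_pos: [488.6, 333.8, 284.3]
orientation: [0.705, 0.058, 0.704, -0.056]
contact_force: [0.4, 1.2, -1.6]
grip_width: 55.2
```

```bash
python3 -c "
from m import *
go(504,-287,259,82.1)"
```

```text
clock 4.35 tcp [488.6 333.8 284.3] tilt -1.0 jaw 80.7 F [ 0.4  1.2 -1.6] w 55.2
yaw -1.4 cm before turn [  2.35 -61.02  11.55] after [  2.35 -61.28  10.06]
```

Call:
carry_out(
  increments=[
    {"xyz": [0, -2, 0.3], "yaw": -1.4, "grip": 4.5},
    {"xyz": [0, -3.5, 0.6], "yaw": 0, "grip": 4.5},
    {"xyz": [0, -4, 0.7], "yaw": 0, "grip": 4.5},
    {"xyz": [0, -4, 0.7], "yaw": 0, "grip": 4.5},
    {"xyz": [0, -4, 0.7], "yaw": 0, "grip": 4.5},
    {"xyz": [0, -4, 0.7], "yaw": 0, "grip": 4.5},
    {"xyz": [0, -4, 0.7], "yaw": 0, "grip": 4.5},
    {"xyz": [0, -4, 0.7], "yaw": 0, "grip": 4.5},
    {"xyz": [0, -4, 0.7], "yaw": 0, "grip": 4.5},
    {"xyz": [0, -4, 0.7], "yaw": 0, "grip": 4.5},
    {"xyz": [0, -4, 0.7], "yaw": 0, "grip": 4.5},
    {"xyz": [0, -4, 0.7], "yaw": 0, "grip": 4.5},
    {"xyz": [0, -4, 0.7], "yaw": 0, "grip": 4.5},
    {"xyz": [0, -3, 0.5], "yaw": 0, "grip": 4.5},
    {"xyz": [0, -1.5, 0.3], "yaw": 0, "grip": 4.5},
    {"xyz": [0, 0, 0], "yaw": 0, "grip": 4.5},
    {"xyz": [0, 0, 0], "yaw": 0, "grip": 4.5},
  ],
)

```text
clock: 6.05
tcp_pos: [499.4, -232.7, 262.7]
orientation: [0.697, 0.05, 0.714, -0.045]
contact_force: [0.4, 1.0, -2.0]
grip_width: 55.3
```

```bash
python3 -c "
from m import *
go(504,-287,120,82.1)"
```

```text
clock 6.05 tcp [ 499.4 -232.7  262.7] tilt -0.9997 jaw 82.32 F [ 0.4  1.  -2. ] w 55.3
yaw 0.22 cm before turn [14.21 -5.4   1.53] after [14.21 -5.39  1.55]
```

Call:
carry_out(
  increments=[
    {"xyz": [2, -2, 0.5], "yaw": 0, "grip": 4.5},
    {"xyz": [3, -2, 0.5], "yaw": 0, "grip": 4.5},
    {"xyz": [3, -1, 0.3], "yaw": 0, "grip": 4.5},
    {"xyz": [2, -0.3, 0], "yaw": 0, "grip": 4.5},
    {"xyz": [1, 0, 0], "yaw": 0, "grip": 4.5},
    {"xyz": [0, 0, 0], "yaw": 0, "grip": 4.5},
    {"xyz": [0, 0, 0], "yaw": 0, "grip": 4.5},
  ],
)

```text
clock: 6.75
tcp_pos: [504.8, -277.4, 149.8]
orientation: [0.698, 0.047, 0.714, -0.04]
contact_force: [0.0, -0.4, -2.8]
grip_width: 55.4
```

```bash
python3 -c "
from m import *
go(504,-287,43,82.1)
print(Ro.from_quat(robot.get_state()['orientation'],scalar_first=True).as_matrix().round(3))
p=shot('top','pics/t2.png')
cv2.imwrite('pics/t2c.png',cv2.resize(p['img'][130:250,290:430,::-1],None,fx=4,fy=4,interpolation=cv2.INTER_CUBIC))"
```

```text
clock 6.75 tcp [ 504.8 -277.4  149.8] tilt -0.9997 jaw 82.93 F [ 0.  -0.4 -2.8] w 55.4
yaw 0.83 cm before turn [10.67 -1.04  0.29] after [10.67 -1.04  0.3 ]
[[-0.022  0.123  0.992]
 [ 0.01   0.992 -0.123]
 [-1.     0.008 -0.024]]
```

View pics/t2c.png

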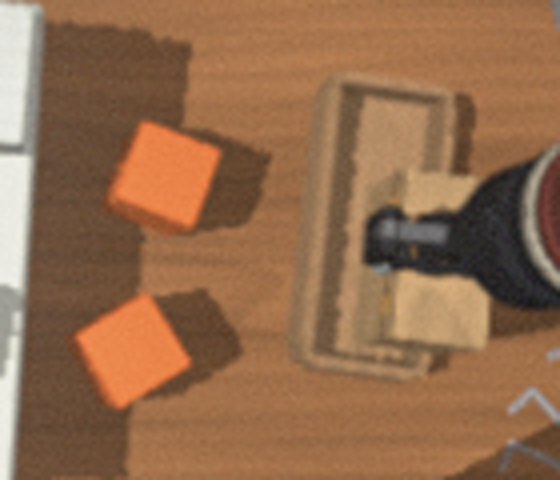

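The box hangs above the carton's near end, around (384,190) in the full picture, with the orange cubes clear of the fingers. I'll correct sideways, then go down.

Call:
carry_out(
  increments=[
    {"xyz": [0.5, -0.6, 0.2], "yaw": 0.8, "grip": 4.5},
    {"xyz": [1, -0.4, 0.1], "yaw": 0, "grip": 4.5},
    {"xyz": [1, 0, 0], "yaw": 0, "grip": 4.5},
    {"xyz": [1, 0, 0], "yaw": 0, "grip": 4.5},
    {"xyz": [0.8, 0, 0], "yaw": 0, "grip": 4.5},
    {"xyz": [0, 0, 0], "yaw": 0, "grip": 4.5},
    {"xyz": [0, 0, 0], "yaw": 0, "grip": 4.5},
  ],
)

```text
clock: 7.5
tcp_pos: [507.0, -288.5, 105.0]
orientation: [0.698, 0.051, 0.712, -0.046]
contact_force: [0.6, 0.1, -1.2]
grip_width: 55.5
```

```bash
python3 -c "
from m import *
go(504,-287,43,82.1)"
```

```text
clock 7.5 tcp [ 507.  -288.5  105. ] tilt -0.9998 jaw 82.08 F [ 0.6  0.1 -1.2] w 55.5
yaw -0.02 cm before turn [ 6.21  0.08 -0.19] after [ 6.21  0.08 -0.19]
```

Call:
carry_out(
  increments=[
    {"xyz": [1, 0, -0.2], "yaw": 0, "grip": 4.5},
    {"xyz": [1, 0, 0], "yaw": 0, "grip": 4.5},
    {"xyz": [1, 0, 0], "yaw": 0, "grip": 4.5},
    {"xyz": [0.8, 0, 0], "yaw": 0, "grip": 4.5},
    {"xyz": [0.5, 0, 0], "yaw": 0, "grip": 4.5},
    {"xyz": [0, 0, 0], "yaw": 0, "grip": 4.5},
    {"xyz": [0, 0, 0], "yaw": 0, "grip": 4.5},
  ],
)

```text
clock: 8.2
tcp_pos: [503.8, -287.6, 58.2]
orientation: [0.698, 0.051, 0.712, -0.046]
contact_force: [0.7, -0.4, -1.7]
grip_width: 55.4
```

```bash
python3 -c "
from m import *
go(504,-287,43,82.1)"
```

```text
clock 8.2 tcp [ 503.8 -287.6   58.2] tilt -0.9998 jaw 82.09 F [ 0.7 -0.4 -1.7] w 55.4
yaw -0.01 cm before turn [1.52 0.06 0.04] after [1.52 0.06 0.04]
```

Call:
carry_out(
  increments=[
    {"xyz": [0.4, 0, 0], "yaw": 0, "grip": 4.5},
    {"xyz": [0.3, 0, 0], "yaw": 0, "grip": 4.5},
    {"xyz": [0.3, 0, 0], "yaw": 0, "grip": 4.5},
    {"xyz": [0.1, 0, 0], "yaw": 0, "grip": 4.5},
    {"xyz": [0, 0, 0], "yaw": 0, "grip": 4.5},
  ],
)

```text
clock: 8.7
tcp_pos: [504.3, -288.1, 47.1]
orientation: [0.699, 0.051, 0.712, -0.047]
contact_force: [-0.6, -0.2, -1.4]
grip_width: 55.3
```

Call:
carry_out(
  increments=[
    {"xyz": [0.1, 0, 0], "yaw": 0, "grip": 4.5},
    {"xyz": [0.1, 0, 0], "yaw": 0, "grip": 4.5},
    {"xyz": [0, 0, 0], "yaw": 0, "grip": 4.5},
  ],
)

```text
clock: 9.0
tcp_pos: [504.4, -288.1, 45.2]
orientation: [0.699, 0.051, 0.712, -0.047]
contact_force: [0.3, -0.0, -1.8]
grip_width: 55.0
```

Call:
carry_out(
  increments=[
    {"xyz": [0.15, 0, 0], "yaw": 0, "grip": 4.5},
    {"xyz": [0.1, 0, 0], "yaw": 0, "grip": 4.5},
    {"xyz": [0, 0, 0], "yaw": 0, "grip": 4.5},
  ],
)

```text
clock: 9.3
tcp_pos: [504.4, -288.3, 43.8]
orientation: [0.699, 0.051, 0.712, -0.047]
contact_force: [0.6, 0.3, -1.7]
grip_width: 55.4
```

Call:
carry_out(
  increments=[
    {"xyz": [0.15, 0, 0], "yaw": 0, "grip": 4.5},
    {"xyz": [0.1, 0, 0], "yaw": 0, "grip": 4.5},
    {"xyz": [0, 0, 0], "yaw": 0, "grip": 4.5},
  ],
)

```text
clock: 9.6
tcp_pos: [504.4, -288.6, 43.7]
orientation: [0.7, 0.05, 0.711, -0.047]
contact_force: [0.1, -0.1, -1.9]
grip_width: 55.1
```

Call:
carry_out(
  increments=[
    {"xyz": [0.3, 0, 0], "yaw": 0, "grip": 4.5},
    {"xyz": [0.2, 0, 0], "yaw": 0, "grip": 4.5},
  ],
)

```text
clock: 9.8
tcp_pos: [504.0, -288.9, 42.5]
orientation: [0.7, 0.05, 0.711, -0.048]
contact_force: [-8.7, 6.6, 30.6]
grip_width: 55.2
```

Contact came at a TCP height of 42.5, where it was expected. I'll release and retreat upward.

Call:
carry_out(
  increments=[
    {"xyz": [-0.05, 0, 0], "yaw": 0, "grip": 4.5},
    {"xyz": [0, 0, 0], "yaw": 0, "grip": 6},
    {"xyz": [0, 0, 0], "yaw": 0, "grip": 8},
    {"xyz": [0, 0, 0], "yaw": 0, "grip": 8.5},
    {"xyz": [0, 0, 0], "yaw": 0, "grip": 8.5},
    {"xyz": [-1, 0, 0], "yaw": 0, "grip": 8.5},
    {"xyz": [-3, 0, 0], "yaw": 0, "grip": 8.5},
    {"xyz": [-4, 0, 0], "yaw": 0, "grip": 8.5},
    {"xyz": [-4, 0, 0], "yaw": 0, "grip": 8.5},
    {"xyz": [-3, 0, 0], "yaw": 0, "grip": 8.5},
    {"xyz": [-2, 0, 0], "yaw": 0, "grip": 8.5},
    {"xyz": [0, 0, 0], "yaw": 0, "grip": 8.5},
  ],
)

```text
clock: 11.0
tcp_pos: [506.2, -289.1, 222.3]
orientation: [0.699, 0.05, 0.711, -0.048]
contact_force: [0.6, -0.4, 0.5]
grip_width: 85.2
```

```bash
python3 -c "
from m import *
go(463,51.6,225,80.4)"
```

```text
clock 11.0 tcp [ 506.2 -289.1  222.3] tilt -0.9999 jaw 82.05 F [ 0.6 -0.4  0.5] w 85.2
yaw 1.65 cm before turn [-0.08 33.15 -8.99] after [-0.08 32.88 -9.94]
```

Call:
carry_out(
  increments=[
    {"xyz": [-0.5, 2, -0.5], "yaw": 1.6, "grip": 8.5},
    {"xyz": [0, 4, -1.2], "yaw": 0, "grip": 8.5},
    {"xyz": [0, 4, -1.3], "yaw": 0, "grip": 8.5},
    {"xyz": [0, 4, -1.3], "yaw": 0, "grip": 8.5},
    {"xyz": [0, 4, -1.3], "yaw": 0, "grip": 8.5},
    {"xyz": [0, 4, -1.3], "yaw": 0, "grip": 8.5},
    {"xyz": [0, 4, -1.2], "yaw": 0, "grip": 8.5},
    {"xyz": [0, 3, -0.9], "yaw": 0, "grip": 8.5},
    {"xyz": [0, 2, -0.6], "yaw": 0, "grip": 8.5},
    {"xyz": [0, 0, 0], "yaw": 0, "grip": 8.5},
    {"xyz": [0, 0, 0], "yaw": 0, "grip": 8.5},
  ],
)

```text
clock: 12.1
tcp_pos: [457.7, 43.5, 226.2]
orientation: [0.698, 0.061, 0.712, -0.059]
contact_force: [-0.3, 0.4, -0.2]
grip_width: 84.9
```

```bash
python3 -c "
from m import *
go(463.2,51.6,158,80.4)
p=shot('scene','pics/s3.png')
cv2.imwrite('pics/s3c.png',cv2.resize(p['img'][80:300,60:320,::-1],None,fx=2.7,fy=2.7,interpolation=cv2.INTER_CUBIC))"
```

```text
clock 12.1 tcp [457.7  43.5 226.2] tilt -0.9998 jaw 80.29 F [-0.3  0.4 -0.2] w 84.9
yaw -0.11 cm before turn [6.81 0.89 0.54] after [6.81 0.89 0.54]
```

View pics/s3c.png

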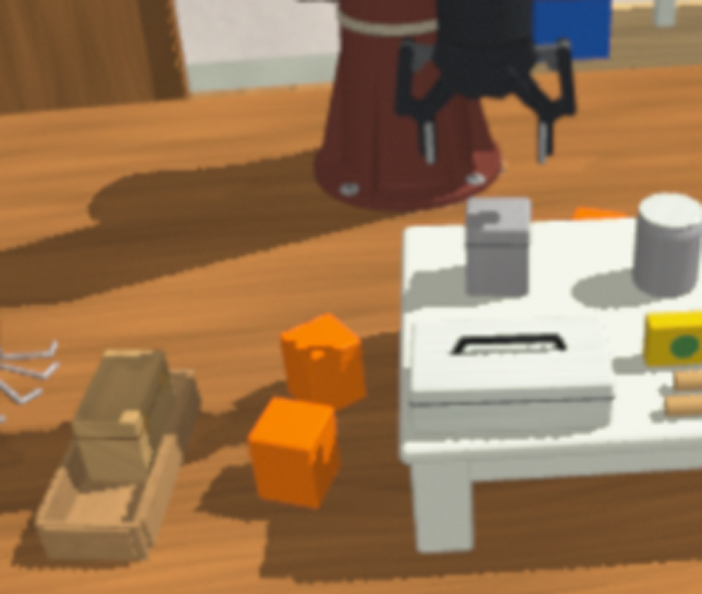

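The box stands upright in the carton's near end, at crop (120,415). The gripper is just beside the steel tin at crop (497,245). I'll correct the position, then descend.

Call:
carry_out(
  increments=[
    {"xyz": [0, 0.8, 0.5], "yaw": 0, "grip": 8.5},
    {"xyz": [0, 0, 0], "yaw": 0, "grip": 8.5},
    {"xyz": [1.5, 0, 0], "yaw": 0, "grip": 8.5},
    {"xyz": [2, 0, 0], "yaw": 0, "grip": 8.5},
    {"xyz": [1, 0, 0], "yaw": 0, "grip": 8.5},
    {"xyz": [0.3, 0, 0], "yaw": 0, "grip": 8.5},
    {"xyz": [0, 0, 0], "yaw": 0, "grip": 8.5},
    {"xyz": [0, 0, 0], "yaw": 0, "grip": 8.5},
  ],
)

```text
clock: 12.95
tcp_pos: [466.1, 46.6, 177.0]
orientation: [0.698, 0.063, 0.711, -0.062]
contact_force: [0.3, -0.1, 0.3]
grip_width: 85.2
```

```bash
python3 -c "
from m import *
go(463.2,51.6,158,80.4)"
```

```text
clock 12.95 tcp [466.1  46.6 177. ] tilt -0.9998 jaw 79.86 F [ 0.3 -0.1  0.3] w 85.2
yaw -0.54 cm before turn [ 1.91  0.44 -0.33] after [ 1.91  0.44 -0.33]
```

Call:
carry_out(
  increments=[
    {"xyz": [0, 0.5, -0.3], "yaw": -0.5, "grip": 8.5},
    {"xyz": [0.8, 0, 0], "yaw": 0, "grip": 8.5},
    {"xyz": [0.7, 0, 0], "yaw": 0, "grip": 8.5},
    {"xyz": [0.4, 0, 0], "yaw": 0, "grip": 8.5},
    {"xyz": [0, 0, 0], "yaw": 0, "grip": 8.5},
    {"xyz": [0, 0, 0], "yaw": 0, "grip": 8.5},
  ],
)

```text
clock: 13.55
tcp_pos: [464.2, 52.8, 157.7]
orientation: [0.699, 0.06, 0.71, -0.058]
contact_force: [1.0, -1.0, 0.5]
grip_width: 85.2
```

```bash
python3 -c "
from m import *
go(463.2,51.6,158,80.4)"
```

```text
clock 13.55 tcp [464.2  52.8 157.7] tilt -0.9999 jaw 80.43 F [ 1.  -1.   0.5] w 85.2
yaw 0.03 cm before turn [-0.03 -0.13 -0.08] after [-0.03 -0.13 -0.08]
```

Call:
carry_out(
  increments=[
    {"xyz": [0, 0, 0], "yaw": 0, "grip": 7},
    {"xyz": [0, 0, 0], "yaw": 0, "grip": 5},
    {"xyz": [0, 0, 0], "yaw": 0, "grip": 4.5},
    {"xyz": [0, 0, 0], "yaw": 0, "grip": 4.5},
    {"xyz": [0, 0, 0], "yaw": 0, "grip": 4.5},
    {"xyz": [0, 0, 0], "yaw": 0, "grip": 4.5},
    {"xyz": [0, 0, 0], "yaw": 0, "grip": 4.5},
  ],
)

```text
clock: 14.25
tcp_pos: [464.5, 52.6, 158.1]
orientation: [0.699, 0.06, 0.71, -0.059]
contact_force: [1.1, 0.2, 0.4]
grip_width: 55.1
```

Call:
carry_out(
  increments=[
    {"xyz": [-1, 0, 0], "yaw": 0, "grip": 4.5},
    {"xyz": [-2, 0, 0], "yaw": 0, "grip": 4.5},
    {"xyz": [-3, 0, 0], "yaw": 0, "grip": 4.5},
    {"xyz": [-2, 0, 0], "yaw": 0, "grip": 4.5},
    {"xyz": [-1, 0, 0], "yaw": 0, "grip": 4.5},
    {"xyz": [0, 0, 0], "yaw": 0, "grip": 4.5},
    {"xyz": [0, 0, 0], "yaw": 0, "grip": 4.5},
  ],
)

```text
clock: 14.95
tcp_pos: [465.0, 52.4, 253.0]
orientation: [0.698, 0.06, 0.711, -0.059]
contact_force: [-0.6, -0.7, -1.5]
grip_width: 55.1
```

```bash
python3 -c "
from m import *
go(595,-300,240,82.1)"
```

```text
clock 14.95 tcp [465.   52.4 253. ] tilt -0.9998 jaw 80.42 F [-0.6 -0.7 -1.5] w 55.1
yaw -1.68 cm before turn [  0.98 -32.59  18.71] after [  0.98 -33.12  17.74]
```

Call:
carry_out(
  increments=[
    {"xyz": [0, -2, 1], "yaw": -1.7, "grip": 4.5},
    {"xyz": [0, -3.5, 1.9], "yaw": 0, "grip": 4.5},
    {"xyz": [0, -3.7, 2], "yaw": 0, "grip": 4.5},
    {"xyz": [0, -3.7, 2], "yaw": 0, "grip": 4.5},
    {"xyz": [0, -3.7, 2], "yaw": 0, "grip": 4.5},
    {"xyz": [0, -3.7, 2], "yaw": 0, "grip": 4.5},
    {"xyz": [0, -3.7, 2], "yaw": 0, "grip": 4.5},
    {"xyz": [0, -3.7, 2], "yaw": 0, "grip": 4.5},
    {"xyz": [0, -3, 1.6], "yaw": 0, "grip": 4.5},
    {"xyz": [0, -1.5, 0.8], "yaw": 0, "grip": 4.5},
    {"xyz": [0, 0, 0], "yaw": 0, "grip": 4.5},
    {"xyz": [0, 0, 0], "yaw": 0, "grip": 4.5},
  ],
)

```text
clock: 16.15
tcp_pos: [590.0, -301.1, 230.5]
orientation: [0.692, 0.051, 0.719, -0.043]
contact_force: [0.6, 0.3, -1.6]
grip_width: 55.2
```

```bash
python3 -c "
from m import *
go(595.2,-300,130,82.1)"
```

```text
clock 16.15 tcp [ 590.  -301.1  230.5] tilt -0.9992 jaw 82.33 F [ 0.6  0.3 -1.6] w 55.2
yaw 0.23 cm before turn [10.02  0.09  0.89] after [10.02  0.1   0.88]
```

Call:
carry_out(
  increments=[
    {"xyz": [1, 0, 0.5], "yaw": 0, "grip": 4.5},
    {"xyz": [2, 0, 0.3], "yaw": 0, "grip": 4.5},
    {"xyz": [3, 0, 0.1], "yaw": 0, "grip": 4.5},
    {"xyz": [2, 0, 0], "yaw": 0, "grip": 4.5},
    {"xyz": [1, 0, 0], "yaw": 0, "grip": 4.5},
    {"xyz": [0, 0, 0], "yaw": 0, "grip": 4.5},
    {"xyz": [0, 0, 0], "yaw": 0, "grip": 4.5},
  ],
)

```text
clock: 16.85
tcp_pos: [595.7, -293.1, 135.0]
orientation: [0.692, 0.05, 0.72, -0.04]
contact_force: [0.2, -0.6, -0.6]
grip_width: 55.0
```

```bash
python3 -c "
from m import *
go(595.2,-300,42.2,82.1)
p=shot('scene','pics/s4.png')
cv2.imwrite('pics/s4c.png',cv2.resize(p['img'][170:310,40:200,::-1],None,fx=4,fy=4,interpolation=cv2.INTER_CUBIC))"
```

```text
clock 16.85 tcp [ 595.7 -293.1  135. ] tilt -0.9991 jaw 82.71 F [ 0.2 -0.6 -0.6] w 55.0
yaw 0.61 cm before turn [ 9.27 -0.79  0.42] after [ 9.27 -0.79  0.43]
```

View pics/s4c.png

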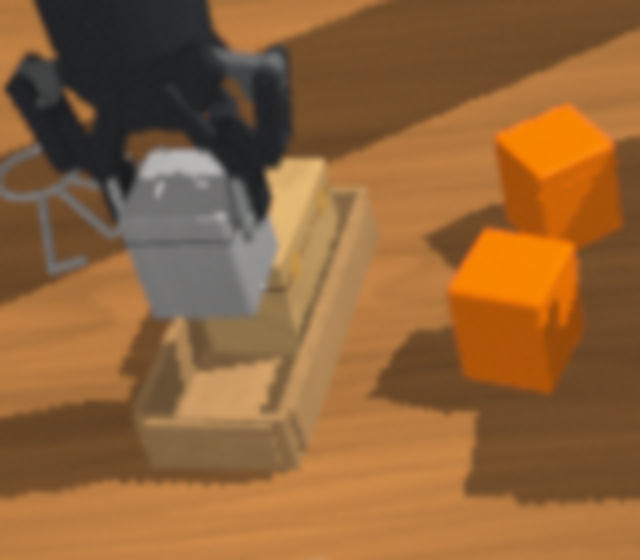

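Call:
carry_out(
  increments=[
    {"xyz": [0, -0.8, 0.4], "yaw": 0.6, "grip": 4.5},
    {"xyz": [1, 0, 0], "yaw": 0, "grip": 4.5},
    {"xyz": [1, 0, 0], "yaw": 0, "grip": 4.5},
    {"xyz": [0.5, 0, 0], "yaw": 0, "grip": 4.5},
    {"xyz": [0, 0, 0], "yaw": 0, "grip": 4.5},
    {"xyz": [0, 0, 0], "yaw": 0, "grip": 4.5},
  ],
)

```text
clock: 17.5
tcp_pos: [599.2, -303.1, 110.1]
orientation: [0.693, 0.053, 0.718, -0.045]
contact_force: [0.3, 0.1, -2.0]
grip_width: 55.1
```

```bash
python3 -c "
from m import *
go(595.2,-300,42.2,82.1)
p=robot.get_image('scene')
u=np.array([.9905,-.137]); c=[538.7,-291.9]
print('box front',(back(p,[[40+200/4,170+355/4],[40+295/4,170+355/4]],4)[:,:2]-c)@u,'rim',(back(p,[[40+160/4,170+420/4],[40+270/4,170+420/4]],40)[:,:2]-c)@u)"
```

```text
clock 17.5 tcp [ 599.2 -303.1  110.1] tilt -0.9993 jaw 82.02 F [ 0.3  0.1 -2. ] w 55.1
yaw -0.08 cm before turn [ 6.8   0.2  -0.19] after [ 6.8   0.2  -0.19]
box front [18.51365319 18.44467512] rim [104.13008288 103.62719197]
```

There's about 77 mm free for the 56 mm tin, so the target stands. Descending.

Call:
carry_out(
  increments=[
    {"xyz": [1, 0.2, 0], "yaw": 0, "grip": 4.5},
    {"xyz": [1.5, 0, 0], "yaw": 0, "grip": 4.5},
    {"xyz": [1.5, 0, 0], "yaw": 0, "grip": 4.5},
    {"xyz": [0.8, 0, 0], "yaw": 0, "grip": 4.5},
    {"xyz": [0.3, 0, 0], "yaw": 0, "grip": 4.5},
    {"xyz": [0, 0, 0], "yaw": 0, "grip": 4.5},
    {"xyz": [0, 0, 0], "yaw": 0, "grip": 4.5},
  ],
)

```text
clock: 18.25
tcp_pos: [598.4, -299.9, 57.0]
orientation: [0.693, 0.053, 0.717, -0.045]
contact_force: [-1.2, 0.5, -1.5]
grip_width: 55.7
```

```bash
python3 -c "
from m import *
go(597,-300,42.2,82.1)"
```

```text
clock 18.25 tcp [ 598.4 -299.9   57. ] tilt -0.9994 jaw 82.06 F [-1.2  0.5 -1.5] w 55.7
yaw -0.04 cm before turn [ 1.48 -0.05 -0.08] after [ 1.48 -0.05 -0.08]
```

Call:
carry_out(
  increments=[
    {"xyz": [0.4, 0, 0], "yaw": 0, "grip": 4.5},
    {"xyz": [0.3, 0, 0], "yaw": 0, "grip": 4.5},
    {"xyz": [0.3, 0, 0], "yaw": 0, "grip": 4.5},
    {"xyz": [0.15, 0, 0], "yaw": 0, "grip": 4.5},
    {"xyz": [0.1, 0, 0], "yaw": 0, "grip": 4.5},
    {"xyz": [0, 0, 0], "yaw": 0, "grip": 4.5},
  ],
)

```text
clock: 18.85
tcp_pos: [598.9, -300.3, 45.0]
orientation: [0.694, 0.052, 0.717, -0.046]
contact_force: [-0.2, -0.2, -1.6]
grip_width: 55.3
```

Call:
carry_out(
  increments=[
    {"xyz": [0.2, 0, 0], "yaw": 0, "grip": 4.5},
    {"xyz": [0.1, 0, 0], "yaw": 0, "grip": 4.5},
  ],
)

```text
clock: 19.05
tcp_pos: [599.0, -300.4, 42.6]
orientation: [0.694, 0.052, 0.716, -0.046]
contact_force: [-3.3, 2.9, 8.7]
grip_width: 55.3
```

Contact came at 8.7 N. I'll press slightly, then release.

Call:
carry_out(
  increments=[
    {"xyz": [0.1, 0, 0], "yaw": 0, "grip": 4.5},
    {"xyz": [0, 0, 0], "yaw": 0, "grip": 4.5},
    {"xyz": [0, 0, 0], "yaw": 0, "grip": 6},
    {"xyz": [0, 0, 0], "yaw": 0, "grip": 8},
    {"xyz": [0, 0, 0], "yaw": 0, "grip": 8.5},
    {"xyz": [0, 0, 0], "yaw": 0, "grip": 8.5},
    {"xyz": [-1, 0, 0], "yaw": 0, "grip": 8.5},
    {"xyz": [-3, 0, 0], "yaw": 0, "grip": 8.5},
    {"xyz": [-4, 0, 0], "yaw": 0, "grip": 8.5},
    {"xyz": [-4, 0, 0], "yaw": 0, "grip": 8.5},
    {"xyz": [-3, 0, 0], "yaw": 0, "grip": 8.5},
    {"xyz": [0, 3, -3], "yaw": 0, "grip": 8.5},
    {"xyz": [0, 4, -4], "yaw": 0, "grip": 8.5},
    {"xyz": [0, 4, -4], "yaw": 0, "grip": 8.5},
    {"xyz": [0, 4, -4], "yaw": 0, "grip": 8.5},
    {"xyz": [0, 0, 0], "yaw": 0, "grip": 8.5},
    {"xyz": [0, 0, 0], "yaw": 0, "grip": 8.5},
  ],
)

```text
clock: 20.75
tcp_pos: [481.8, -140.1, 210.4]
orientation: [0.698, 0.051, 0.713, -0.048]
contact_force: [-0.0, -0.3, 0.6]
grip_width: 85.0
```

```bash
python3 -c "
from m import *
go(597,-300,42.2,82.1)
p=shot('scene','pics/s5.png'); q=shot('top','pics/t5.png')
f=lambda i,a,b,c,d:cv2.resize(i['img'][a:b,c:d,::-1],(392,392),interpolation=cv2.INTER_CUBIC)
cv2.imwrite('pics/f5.png',np.hstack([f(p,190,310,40,160),f(q,140,240,330,430)]))
cm=robot.recognise('case_mid',q); print(cm)"
```

```text
clock 20.75 tcp [ 481.8 -140.1  210.4] tilt -0.9998 jaw 81.99 F [-0.  -0.3  0.6] w 85.0
yaw -0.11 cm before turn [ 16.5  -14.27  13.98] after [ 16.5  -14.3   13.95]
[{'bbox': [233.2, 126.4, 300.8, 170.1], 'confidence': 0.58}]
```

View pics/f5.png

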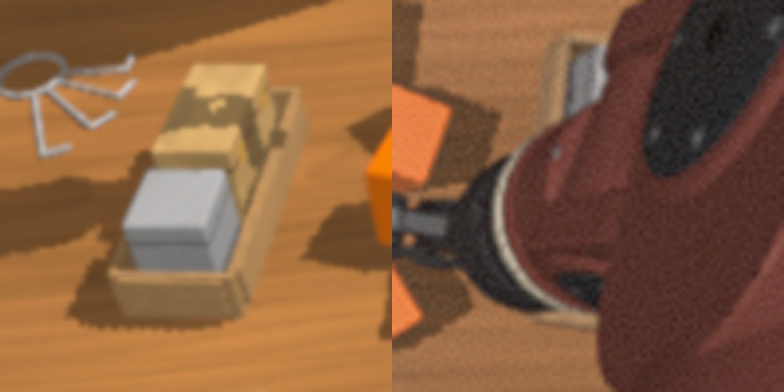

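Both pieces are in the carton and look upright. The arm hides the top view, so I'll clear it for one last check.

Call:
carry_out(
  increments=[
    {"xyz": [-3, 1, -2], "yaw": 0, "grip": 8.5},
    {"xyz": [-3, 4, -2.5], "yaw": 0, "grip": 8.5},
    {"xyz": [0, 4, -2.5], "yaw": 0, "grip": 8.5},
    {"xyz": [0, 4, -2], "yaw": 0, "grip": 8.5},
    {"xyz": [0, 4, 0], "yaw": 0, "grip": 8.5},
    {"xyz": [0, 4, 0], "yaw": 0, "grip": 8.5},
    {"xyz": [0, 4, 0], "yaw": 0, "grip": 8.5},
    {"xyz": [0, 2, 0], "yaw": 0, "grip": 8.5},
    {"xyz": [0, 0, 0], "yaw": 0, "grip": 8.5},
    {"xyz": [0, 0, 0], "yaw": 0, "grip": 8.5},
  ],
)

```text
clock: 21.9
tcp_pos: [445.1, 138.0, 272.8]
orientation: [0.699, 0.056, 0.711, -0.053]
contact_force: [-0.7, -0.3, -0.7]
grip_width: 84.7
```

```bash
python3 -c "
from m import *
q=shot('top','pics/t6.png')
for a in ((504,-288.9,-.138,100,56,74),(597.5,-300.4,-.138,56,56,74)): print(((proj(q,rect(*a))-[350,140]+.5)*6).round(0).tolist())
cv2.imwrite('pics/t6c.png',cv2.resize(q['img'][140:235,350:430,::-1],None,fx=6,fy=6,interpolation=cv2.INTER_CUBIC))"
```

```text
[[186.0, 228.0], [310.0, 245.0], [289.0, 470.0], [164.0, 454.0]]
[[198.0, 67.0], [321.0, 84.0], [310.0, 208.0], [187.0, 191.0]]
```

View pics/t6c.png

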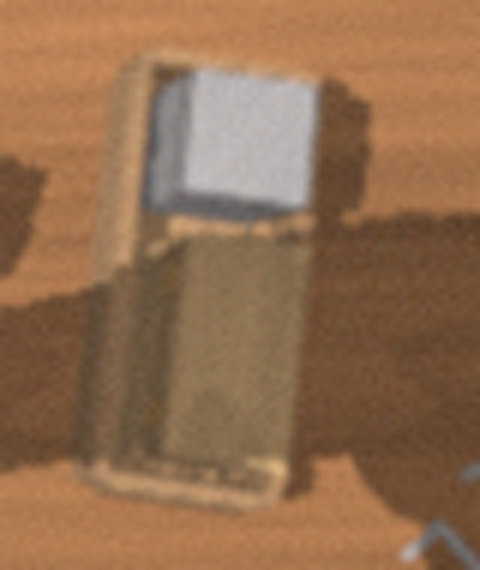

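In the last top crop, the tin's top corners are at about (200,70) to (308,210) and the box's at about (186,230) to (290,465). Both match the predictions for pieces standing flat with tops at z = 74 mm, so I'm handing in.

```bash
python3 -c "
from station import robot
print(robot.job_done(), robot.get_state()['clock'])"
```

```text
the job is handed in; nothing more can be done
the job is handed in; nothing more can be done
```

I packed the long beech box first, at the carton's near end, and then the grey steel tin at its far end. I lowered each onto the carton floor and released it there, leaving the orange cubes, the can and the closed case alone. The job is handed in, and the last clock reading was about 22 s of the 54 s allowed.

**Last checks:**
- **Placing:** in the last top view, both top faces sit within 1–2 px of where they would be if standing flat on the floor. The box touched down at about 31 N and the tin at 9 N, with the gripper at the expected height each time.
- **Case:** it was detected where it lay at the start, to within 3 px.
- **Gripper:** it stood open and clear of everything at the end.

**What disagreed:**
- **Tool tilt:** the tool tilted by up to 2.4° while carrying, so each piece went down slightly tilted. Both looked upright once released.
- **Scene camera:** it put the carton's front rim about 9 mm further out than the top view did. I relied on the top view.

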